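# Set the fly drying wheel back one notch

## Robot

A 7-joint arm with a two-finger parallel gripper is mounted at the origin on the work surface. World frame = base frame: x ahead of the robot, y to its left, z up, the work surface at z = 0. Lengths are in m, angles in rad, forces in N, time in s.
With the tool pointing down it reaches from about 0.4 to 0.925 m from the base axis. Payload 5.6 kg.
Tool frame: the origin (TCP) lies between the finger pads; the fingertips stand 8 mm ahead of it and the grasp point (between the pads) lies 11 mm behind it; z points along the fingers, y is the direction in which the jaws open and shut (so a half turn about z gives the same grasp; the last joint's range is limited). The gripper opens to 85 mm and grips with 20 to 120 N. Pads are 22 mm wide; open, the fingers measure 114 mm over their backs; the gripper's body (76 mm by 85 mm) begins 54 mm behind the grasp point. The pads swing forward as they close: fully open they stand 13 mm farther back than shut.
Start: joints at [1.058, 0.468, -0.012, 1.603, 0.006, 1.071, -0.056], TCP at [0.294, -0.58, 0.239] pointing down, gripper open.
Joint ranges: [-2.53, 2.53], [-0.31, 2.02], [-1.57, 1.55], [0.28, 2.44], [-1.29, 4.43], [0.15, 1.84], [-2.92, 2.92]. Speed limits (rad/s): [2.57, 2.57, 3.14, 3.14, 3.14, 3.14, 3.14].

## Interface

Orientations are given as a unit quaternion [w, x, y, z].
In Python, from plant import arm gives the robot as it stands.
- The arm moves only by the tool send_rows, never from a script. Its argument "deltas" is a list of rows, each a list of 5 numbers: the shift along the tool's x, y, z in m, then the turn about the tool's z in degrees, then the finger opening in m, from 0 to 0.0854. In form: [[x, y, z, twist, fingers], ...]. A call has 1 to 12 rows; each row is the pose to reach, as a shift and turn from the pose measured when the call began, along the tool's axes at that moment; what a row does not reach only later rows make up. A row lasts 1/8 s, in which the tool goes at most 62.5 mm and 10.7 degrees, less where a joint would pass 70% of its speed; a pose out of reach is approached as far as the arm can. A call with a gripper value outside its range is refused whole. The fingers move at their own pace and stop on an object; "grip_force" is the grip in N (left out, the last holds). Time passes only in rows, so rows that repeat a pose let the fingers close. It gives the time, the measured TCP pose, the force and the opening at its end, in the units of the state.
- arm.state(): the state, without advancing time (a new reading comes with each control period).
- arm.read_camera(name): name is "scene" or "top" or "wrist"; returns the picture (420x560x3 uint8, red, green, blue); there is no depth.
- arm.camera_params(name): a dict with "intrinsics" (3x3 intrinsics, pixels), "D" ([k1, k2, p1, p2, k3] as OpenCV has them; the pictures are not rectified), "camera_from_world" (4x4, takes a point from world to camera coordinates); the wrist camera has in their place "mount" (4x4, takes a point from camera to tool coordinates, whose origin is the TCP and whose axes are the flange's). Camera axes: x right, y down, z forward; pixel columns grow to the right and rows downward; lengths in m; the calibration is good to about 2 mm. A picture is of the moment at which its call begins: read the wrist's pose just before it. camera_params takes no time and is no camera call.
- arm.hand_in(): hands the job in, once; it reports no verdict.
The state is a dict: "time": time; "qpos": joint angles; "joint_vel": joint speeds; "tau": joint torques, N m; "tool_pos": TCP position; "orientation": TCP orientation; "wrist_force": force on the tool from outside, world axes, zero at the start; "ft_torque": the same for the moment, N m; "opening": finger opening in m.
Only numpy, scipy, OpenCV 4.12 (cv2) and the standard library are available. Lean on these libraries where they do the work, as an engineer would, in place of code of your own. Each camera call takes 0.05 s, during which the arm holds its last target.

## Task

The fly drying wheel has been advanced one notch too far. With a fingertip, flip its pawl up by the yellow tab, push the wheel backward (counter-clockwise seen from above) by one notch by one of its posts, then tip the pawl down again so that it drops fully into that notch. Push gently: do not pinch or lift anything, do not let the wheel click forward, do not shift the stand, and leave the other things alone.

Things in the scene. Friction and masses are not known exactly. Their poses are not given: they have to be found in the camera images.
- stand: Loose steel stand of the drying wheel, about 2.6 kg, round foot 200 mm across. It can slide if pushed with more than about 7 N: push lightly. Origin on the table under the wheel's axle, z up; its -x axis points from the axle to the pawl's nose; the pawl lies along its y. Offsets (x, y) in the other entries are in this frame, in mm.
- hub (a point): Point on the upright axle at the top face of the wheel's white disc, 33 mm above the table. Disc radius 116; 12 red saw teeth round its rim (radius 94 to 116, tops 43 mm above the table). A brass hub 40 mm across rises 10 mm above the disc.
- wheel (a joint): Wheel angle, rad, growing counter-clockwise seen from above = BACKWARD. One notch = 0.524. At 0 a tooth's steep face meets the pawl's nose, which blocks backward turning; the first notch has play from about -0.17 to 0, the start is in it. The next notch back is 0.35 to 0.524. About 1 N on a post turns it; it stays where left. Turned forward, its teeth ride under the pawl.
- post (a point): Top centre of one of six upright brass posts on the disc, 85 mm above the table. Posts: 10 mm thick (cork top 13 mm), each with a fly, at radius 80; at wheel angle w they stand at angles w + 0.524 + 1.047 k (k = 0..5; this one k = 1) counter-clockwise from the stand's x axis. Turns with the wheel.
- pawl (a joint): Pawl angle, rad: 0 = down in a notch, 1.4 = flipped fully up. It is a right-angled crank of an arm and a tab. Once lifted past about 0.8 it falls over by its own weight and stays at 1.4, arm nearly upright, tab nearly level. Brought back below about 0.55 it drops by its own weight. Over a tooth, the nose rests on it at up to 0.13.
- pawl_hinge (a point): The pawl's hinge, at (-105, -75), 52 mm above the table, its axis along the stand's x, fixed to the stand. From it a steel arm, 16 mm wide and 8 mm thick, runs 79 mm towards +y when down. Raised, the arm is brought back by pushing its face on the tab's side level towards +y, 30 to 40 mm above the hinge.
- pawl_tab (a point): Centre of the round bar (radius 6 mm) at the end of the yellow thumb tab, 105 mm above the table with the pawl down. The tab, 16 mm wide and 7 mm thick, stands up 53 mm from the hinge, 95 degrees from the arm. Pushing its upper part level towards the stand's -y by about 50 mm (about 1 N) flips the pawl up. Moves with the pawl.
- pawl_nose (a point): Centre of the pawl's nose, a cross bar of radius 4 mm under the arm's free end; with the pawl down it is at (-105, 0), 39 mm above the table. Moves with the pawl.
- spool_red: Bystander: small white thread spool with red thread, 34 mm across, 38 mm tall. Origin at the centre of its underside.
- spool_green: Bystander: the same with green thread. Origin at the centre of its underside.
- varnish: Bystander: amber varnish jar with black cap, 42 mm across, 58 mm tall. Origin at the centre of its underside.
- bead_tin: Bystander: round aluminium tin, 60 mm across, 22 mm tall. Origin at the centre of its underside.
- hook_box: Bystander: clear divided hook box, 170 x 110 x 32 mm. Origin at the centre of its underside.
- fly_block: Bystander: wooden block, 50 x 170 x 45 mm, with five black pegs on top (85 mm tall in all). Origin at the centre of its underside.
- hair_cup: Bystander: brass cup, 48 mm across, 70 mm tall. Origin at the centre of its underside.

How it is judged:
On the way, in this order (a step that is already met when the one before it is completed fails the run):
1. the pawl is flipped up, the wheel still in its first notch (value of joint pawl above 1 rad and value of joint wheel below 0.2 rad), for 0.2 s.
2. the wheel is pushed back one notch (value of joint wheel between 0.3486 and 0.5436 rad), for 0.2 s.
At the end, for the whole second after the job is handed in: The pawl is down (below 0.06 rad) in the next notch back: wheel angle between 0.35 and 0.54 rad, at rest, the stand upright and still (all of step 2 and value of joint pawl below 0.06 rad and velocity of joint wheel between -0.05 and 0.05 rad/s and angle between stand's own z axis and vertical below 0.03 rad and linear speed of stand below 0.01 m/s); the robot touches nothing.
It fails at once if the wheel, its pawl or stand is pinched or pressed hard (contact force between the fingers and stand above 22 N).
It fails at once if the stand is shifted by more than 25 mm, or lifted by more than 8 mm or tipped (distance of stand from where it was at the start of the episode above 0.025 m or height (world z) of stand above 0.008 m or angle between stand's own z axis and vertical above 0.1 rad).
It fails at once if the wheel is turned forward nearly a notch (value of joint wheel below -0.45 rad).
It fails at once if one of the other loose things is moved by more than 20 mm or lifted (distance of any of spool_red, spool_green, varnish, bead_tin, hook_box, fly_block, hair_cup from where it was at the start of the episode above 0.02 m).
It also fails if it takes over 56 s, if anything falls off the work surface, if the arm or the gripper's body presses on something with over 40 N, if the wrist force passes 120 N, or if a joint passes its speed limit or range.

## Working session

There is one attempt and no reset: what is moved stays moved. The work goes in short steps, Python scripts to look and compute and a tool call to move; the robot and the scene stay as the last step left them, time stands still between calls to the robot, and variables do not carry over. Pictures are saved under pics/ and viewed, and the job is handed in when it is done.

Besides the shell and the picture viewer there is one more tool, called after "Request:" by a JSON object that holds its "api" and its "payload". send_rows: Moves the arm, as the interface text tells. Its arguments: {"type":"object","properties":{"deltas":{"type":"array"},"grip_force":{"type":"number"}},"required":["deltas"]}

```bash
mkdir -p pics; ls; python3 - <<'E'
from plant import arm
import cv2
print(arm.state())
for n in ("scene","top","wrist"):
    p=arm.camera_params(n); print(n,p)
    cv2.imwrite(f"pics/{n}0.png",cv2.cvtColor(arm.read_camera(n),cv2.COLOR_RGB2BGR))
E
```

```text
pics
{'time': 0.0, 'qpos': array([ 1.05797859,  0.46840641, -0.01160888,  1.60366206,  0.00599159,
        1.0713484 , -0.05630085]), 'joint_vel': array([ 0.00033058, -0.00114173, -0.00061861, -0.0006301 ,  0.00101168,
        0.00084947,  0.00111653]), 'tau': array([-5.62735495e-04, -5.32387626e+01,  2.12576048e-02, -2.51302886e+01,
        1.13479714e-02,  7.91189581e-03,  1.63296523e-07]), 'tool_pos': array([ 0.29396615, -0.57911033,  0.23830341]), 'orientation': array([-8.55151174e-04,  9.72542527e-01,  2.32723511e-01, -2.63406834e-04]), 'wrist_force': array([ 0.26545046, -0.38570118,  0.52799678]), 'ft_torque': array([-0.00398864, -0.02163795,  0.04508887]), 'opening': 0.08506190475844314}
scene {'intrinsics': array([[442.90631707,   0.        , 274.59750155],
       [  0.        , 442.90631707, 209.55425901],
       [  0.        ,   0.        ,   1.        ]]), 'D': array([-0.0153356,  0.       ,  0.       ,  0.       ,  0.       ]), 'camera_from_world': array([[-0.87336281,  0.48692197, -0.01201667,  0.56912398],
       [ 0.38290629,  0.67113006, -0.63479698, -0.1874685 ],
   
[... 541 characters left out ...]
9  , -0.99707886,  1.16011116],
       [ 0.        ,  0.        ,  0.        ,  1.        ]])}
wrist {'intrinsics': array([[297.21292338,   0.        , 287.0435615 ],
       [  0.        , 297.21292338, 207.81575335],
       [  0.        ,   0.        ,   1.        ]]), 'D': array([-0.05973631,  0.        ,  0.        ,  0.        ,  0.        ]), 'mount': array([[-3.31844748e-04, -9.60635528e-01, -2.77811575e-01,
         6.95245221e-02],
       [ 9.99998625e-01,  1.32515669e-04, -1.65271570e-03,
         9.71822687e-05],
       [ 1.62447181e-03, -2.77811742e-01,  9.60634164e-01,
        -1.34405447e-01],
       [ 0.00000000e+00,  0.00000000e+00,  0.00000000e+00,
         1.00000000e+00]])}
```

View pics/top0.png

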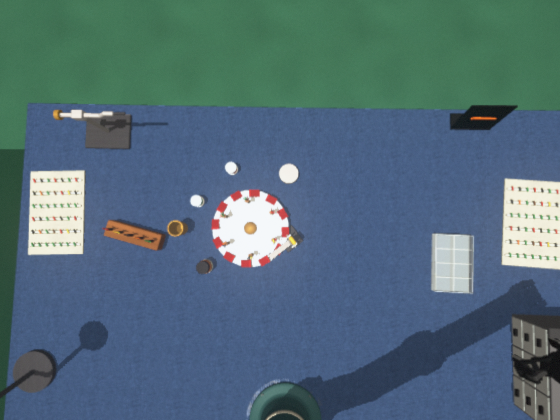

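View pics/scene0.png

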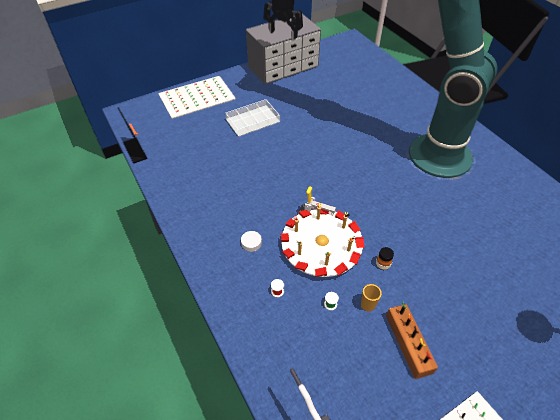

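View pics/wrist0.png

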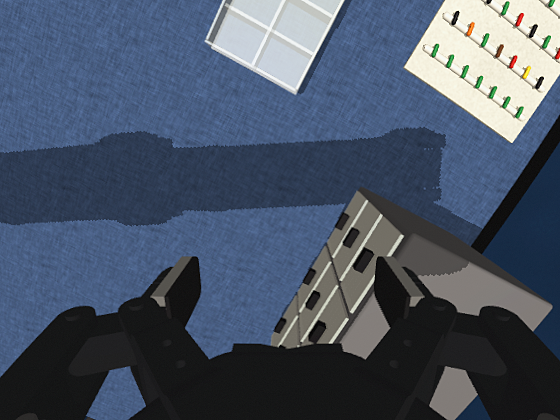

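The top view shows the wheel at about (250,228) with the yellow tab near (292,240). The scene view shows the tab at (310,190) and the hub at (322,240). I'll crop and triangulate.

```bash
cat > h.py <<'E'
import numpy as np, cv2
from plant import arm
def ray(n,uv):
    p=arm.camera_params(n); K,D=p["intrinsics"],p["D"]
    q=cv2.undistortPoints(np.array([[uv]],float),K,D)[0,0]
    d=np.array([q[0],q[1],1.0])
    if n=="wrist":
        T=wristT()@p["mount"]
    else: T=np.linalg.inv(p["camera_from_world"])
    d=T[:3,:3]@d; return T[:3,3],d/np.linalg.norm(d)
def wristT():
    s=arm.state(); w,x,y,z=s["orientation"]
    from scipy.spatial.transform import Rotation as R
    T=np.eye(4);T[:3,:3]=R.from_quat([x,y,z,w]).as_matrix();T[:3,3]=s["tool_pos"];return T
def onz(n,uv,z):
    o,d=ray(n,uv); return o+d*(z-o[2])/d[2]
def tri(a,b):
    (o1,d1),(o2,d2)=a,b
    A=np.stack([d1,-d2],1); t=np.linalg.lstsq(A,o2-o1,rcond=None)[0]
    p,q=o1+d1*t[0],o2+d2*t[1]; return (p+q)/2,np.linalg.norm(p-q)
def proj(n,P):
    p=arm.camera_params(n);P=np.atleast_2d(P).astype(float)
    T=p["camera_from_world"] if n!="wrist" else np.linalg.inv(wristT()@p["mount"])
    return cv2.projectPoints(P,cv2.Rodrigues(T[:3,:3])[0],T[:3,3],p["intrinsics"],p["D"])[0][:,0]
def crop(src,out,u0,v0,u1,v1,s):
    im=cv2.imread(src)[v0:v1,u0:u1]; cv2.imwrite(out,cv2.resize(im,None,fx=s,fy=s,interpolation=cv2.INTER_CUBIC))
E
python3 - <<'E'
from h import *
crop("pics/top0.png","pics/topc.png",200,178,310,278,7)
crop("pics/scene0.png","pics/scenec.png",270,180,390,290,5)
for n in("top","scene"):
    im=cv2.imread(f"pics/{n}0.png");h=cv2.cvtColor(im,cv2.COLOR_BGR2HSV)
    lo=(22,120,120);hi=(33,255,255)
    m=cv2.inRange(h,lo,hi)
    k,l,st,c=cv2.connectedComponentsWithStats(m)
    print(n,[(st[i].tolist(),c[i].round(1).tolist()) for i in range(1,k) if st[i,4]>3 and 180<c[i,0]<400 and 150<c[i,1]<300])
    # white disc
    m=cv2.inRange(h,(0,0,150),(180,60,255))|cv2.inRange(h,(0,120,90),(8,255,255))|cv2.inRange(h,(172,120,90),(180,255,255))
    m[:, :200]=0
    m=cv2.morphologyEx(m,cv2.MORPH_CLOSE,np.ones((5,5)))
    cs=cv2.findContours(m,0,2)[0]
    for c in cs:
        if 2000<cv2.contourArea(c)<8000: print(cv2.fitEllipse(cv2.convexHull(c)))
E
```

```text
top [([289, 237, 7, 7, 31], [291.9, 240.0]), ([273, 239, 2, 3, 4], [273.2, 240.2])]
((452.13543701171875, 262.7441711425781), (55.54894256591797, 72.33875274658203), 1.7235850095748901)
((252.73757934570312, 229.6411895751953), (76.29776000976562, 86.68143463134766), 115.8923110961914)
((534.5142211914062, 222.03355407714844), (92.91150665283203, 101.92086791992188), 168.91746520996094)
scene [([307, 186, 5, 17, 43], [309.2, 192.5]), ([319, 203, 3, 4, 6], [319.5, 204.5]), ([345, 212, 3, 3, 4], [345.8, 213.0]), ([321, 239, 4, 3, 9], [322.3, 240.1]), ([363, 286, 3, 7, 7], [363.6, 289.0]), ([379, 288, 2, 4, 4], [379.5, 289.5]), ([378, 295, 3, 4, 4], [379.2, 296.5])]
((321.4463195800781, 238.8825225830078), (76.40995025634766, 83.24226379394531), 120.76192474365234)
((279.1122741699219, 48.8154182434082), (61.24271011352539, 95.30489349365234), 74.23223114013672)
```

View pics/topc.png

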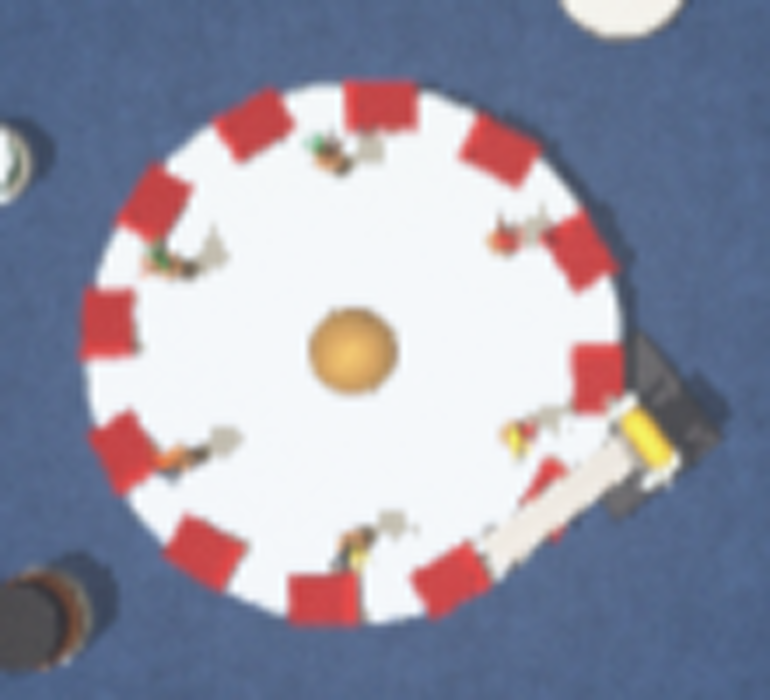

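View pics/scenec.png

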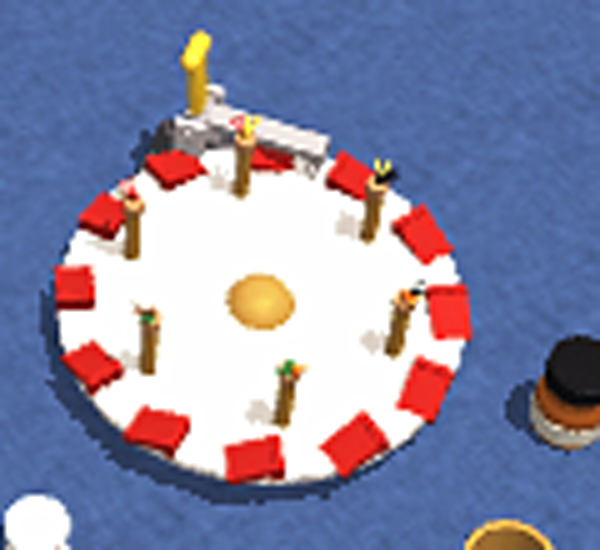

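```bash
python3 - <<'E'
from h import *
ct=lambda x,y:(200+(x+.5)/7-.5,178+(y+.5)/7-.5)
cs=lambda x,y:(270+(x+.5)/5-.5,180+(y+.5)/5-.5)
H,e=tri(ray("top",ct(354,350)),ray("scene",cs(261,298)));print("hub",H,e)
T,e=tri(ray("top",ct(650,438)),ray("scene",cs(197,46)));print("tab",T,e)
h=onz("top",ct(354,350),.043);t=onz("top",ct(650,438),.108);print(h,t)
h2=onz("scene",cs(261,300),.043);t2=onz("scene",cs(197,42),.108);print(h2,t2)
n=onz("top",ct(497,563),.048);print("arm end",n)
h=(h+h2)/2
# posts: base in scene, top both
for a,b in [((515,432),(247,135)),((355,545),(376,180)),((190,458),(406,300)),((165,262),(150,318)),((330,155),(288,370)),((500,238),(133,203))]:
    P,e=tri(ray("top",ct(*a)),ray("scene",cs(*b)));d=P-h
    print("post",P.round(4),round(e,4),np.linalg.norm(d[:2]).round(3),np.degrees(np.arctan2(d[1],d[0])).round(1))
# red teeth corners angles
im=cv2.imread("pics/top0.png");hs=cv2.cvtColor(im,cv2.COLOR_BGR2HSV)
m=cv2.inRange(hs,(0,120,90),(8,255,255))|cv2.inRange(hs,(172,120,90),(180,255,255))
k,l,st,c=cv2.connectedComponentsWithStats(m)
for i in range(1,k):
    if st[i,4]>15 and 205<c[i,0]<295 and 180<c[i,1]<272:
        P=onz("top",c[i],.040);d=P-h;a=np.degrees(np.arctan2(d[1],d[0]));print(st[i,4],a.round(1),np.linalg.norm(d[:2]).round(3),(a%30).round(1))
E
```

```text
hub [0.56482793 0.11799089 0.03739502] 0.0027833364994111058
tab [ 0.53192    -0.01000823  0.10987985] 0.0028402141081009954
[0.56593323 0.11658459 0.043     ] [ 0.53305897 -0.01079841  0.108     ]
[0.56693024 0.12306619 0.043     ] [ 0.52808868 -0.01329483  0.108     ]
arm end [0.47751727 0.05268038 0.048     ]
post [0.5321 0.0456 0.0873] 0.0037 0.082 -114.8
post [0.4853 0.1094 0.0862] 0.0015 0.082 -172.7
post [0.5171 0.181  0.079 ] 0.0058 0.079 128.9
post [0.6289 0.1667 0.1253] 0.0699 0.078 36.9
post [0.6173 0.1529 0.0573] 0.0797 0.061 33.0
post [0.6123 0.0537 0.0837] 0.0024 0.08 -55.3
59 24.5 0.105 24.5
56 -5.8 0.106 24.2
61 -35.8 0.107 24.2
59 54.9 0.105 24.9
61 -65.7 0.108 24.3
60 85.6 0.104 25.6
56 -94.9 0.108 25.1
62 116.3 0.105 26.3
64 146.4 0.106 26.4
66 -154.1 0.108 25.9
58 176.9 0.107 26.9
```

Request:
{"api": "send_rows", "payload": {"deltas": [[0.042,-0.0365,-0.005,-8.5,0],[0.084,-0.073,-0.01,-17,0],[0.126,-0.1095,-0.015,-25.5,0],[0.168,-0.146,-0.02,-34,0],[0.21,-0.1825,-0.025,-42.5,0],[0.252,-0.219,-0.03,-51,0],[0.294,-0.2555,-0.035,-59.5,0],[0.336,-0.292,-0.04,-68,0],[0.378,-0.3285,-0.045,-76.5,0],[0.42,-0.365,-0.05,-85,0],[0.462,-0.4015,-0.055,-93,0],[0.504,-0.438,-0.06,-101,0]], "grip_force": 20}}

```text
time: 1.65
tool_pos: [0.5456, 0.0408, 0.2992]
orientation: [-0.0, 0.437, 0.899, 0.0]
wrist_force: [-0.2, -0.2, -0.2]
opening: -0.0001
```

Request:
{"api": "send_rows", "payload": {"deltas": [[0,0,0,0,0],[0,0,0,0,0],[0,0,0,0,0]]}}

```text
time: 2.02
tool_pos: [0.5452, 0.039, 0.2989]
orientation: [-0.001, 0.439, 0.899, -0.0]
wrist_force: [-0.5, -0.0, -0.2]
opening: 0.0
```

```bash
python3 - <<'E'
from h import *
T=wristT();print(T.round(3),arm.state()["qpos"].round(2),arm.state()["opening"]);np.save("T1.npy",T)
for n in("wrist",):cv2.imwrite(f"pics/{n}1.png",cv2.cvtColor(arm.read_camera(n),cv2.COLOR_RGB2BGR))
E
```

```text
[[-0.615  0.788 -0.001  0.545]
 [ 0.788  0.615 -0.     0.039]
 [ 0.001 -0.001 -1.     0.299]
 [ 0.     0.     0.     1.   ]] [ 0.39  0.31 -0.64  1.76  0.2   1.14  0.35] 3.262100060789359e-05
```

View pics/wrist1.png

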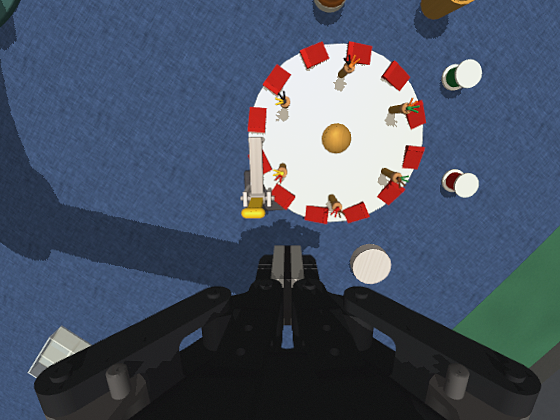

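```bash
python3 - <<'E'
from h import *
crop("pics/wrist1.png","pics/w1c.png",230,30,440,235,3.8) if 0 else crop("pics/wrist1.png","pics/w1c.png",230,90,390,235,4)
im=cv2.imread("pics/wrist1.png");h=cv2.cvtColor(im,cv2.COLOR_BGR2HSV)
def cc(lo,hi,box):
    m=cv2.inRange(h,lo,hi);k,l,st,c=cv2.connectedComponentsWithStats(m)
    for i in range(1,k):
        if st[i,4]>25 and box[0]<c[i,0]<box[2] and box[1]<c[i,1]<box[3]: print(st[i],c[i].round(1))
print("yellow");cc((22,150,120),(33,255,255),(230,180,300,230))
print("brass");cc((10,100,100),(25,255,255),(310,110,360,170))
ct=lambda x,y:(200+(x+.5)/7-.5,178+(y+.5)/7-.5)
for nm,w,t,z in [("hub",(337,138),(354,350),.043),("tab",(253.5,213),(650,438),.108),("armend",(255.5,137),(497,563),.05)]:
    print(nm,onz("wrist",w,z).round(4),*[np.round(v,4) for v in tri(ray("wrist",w),ray("top",ct(*t)))])
m=cv2.inRange(h,(0,150,90),(8,255,255))|cv2.inRange(h,(172,150,90),(180,255,255))
k,l,st,c=cv2.connectedComponentsWithStats(m)
H=onz("wrist",(337,138),.043)
for i in range(1,k):
    if st[i,4]>200: 
        P=onz("wrist",c[i],.040);d=P-H;a=np.degrees(np.arctan2(d[1],d[0]));print(st[i,4],a.round(1),np.linalg.norm(d[:2]).round(3))
E
```

```text
yellow
[242 198  23  20 333] [253.8 208.9]
brass
[322 123  29  30 674] [336.1 137.9]
hub [0.5631 0.1189 0.043 ] [0.5663 0.1196 0.0217] 0.0013
tab [ 0.532  -0.0081  0.108 ] [ 0.5328 -0.0108  0.0994] 0.0001
armend [0.4802 0.056  0.05  ] [0.4776 0.0538 0.0294] 0.0028
421 115.1 0.106
469 145.5 0.105
435 85.2 0.105
437 175.4 0.105
311 53.8 0.106
407 -154.6 0.106
355 25.0 0.106
335 -5.3 0.106
329 -94.3 0.105
338 -35.0 0.106
336 -64.9 0.106
```

View pics/w1c.png

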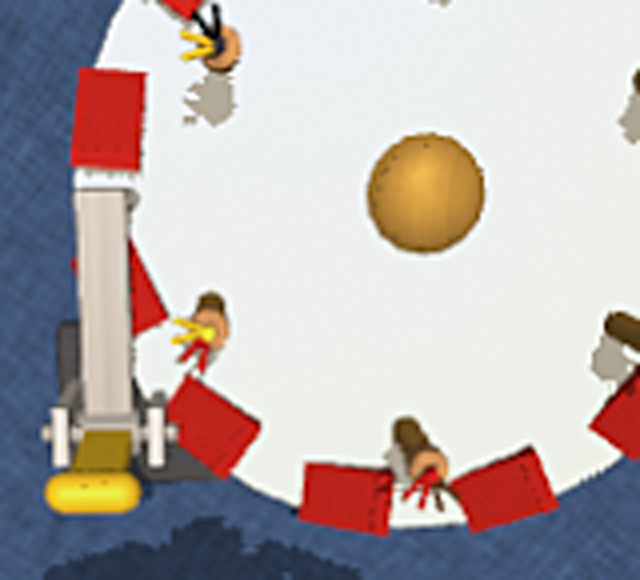

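Wrist view: hub (337,138), tab bar (253,213), and the arm runs parallel to the image column, so tool x ∥ stand y and tool y ∥ stand x. I'll move beside the tab on its arm side and descend.

Request:
{"api": "send_rows", "payload": {"deltas": [[0,-0.022,0.03,0,0],[-0.002,-0.043,0.08,0,0],[-0.002,-0.043,0.13,0,0],[-0.002,-0.043,0.17,0,0],[-0.002,-0.043,0.195,0,0],[-0.002,-0.043,0.195,0,0],[-0.002,-0.043,0.195,0,0]]}}

```text
time: 2.95
tool_pos: [0.5131, 0.0105, 0.1051]
orientation: [0.0, 0.439, 0.898, -0.0]
wrist_force: [0.8, 0.0, 0.3]
opening: -0.0003
```

```bash
python3 - <<'E'
from h import *
print(wristT().round(4)[:3,3])
for n in("wrist","scene"):cv2.imwrite(f"pics/{n}2.png",cv2.cvtColor(arm.read_camera(n),cv2.COLOR_RGB2BGR))
crop("pics/scene2.png","pics/s2c.png",260,130,400,270,4)
E
```

```text
[0.5131 0.0105 0.1051]
```

View pics/wrist2.png

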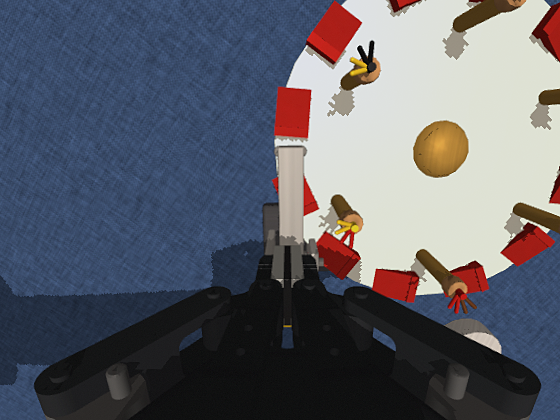

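View pics/s2c.png

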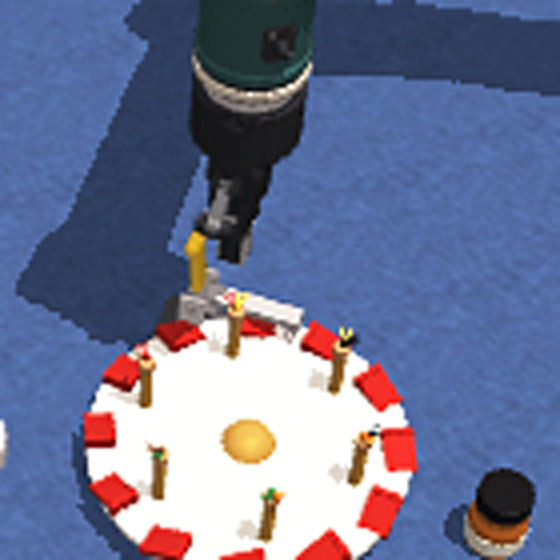

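The finger is in line with the pawl arm (col 287 vs 291), between the posts and the tab, with about a 10 mm gap to the tab. I'll lower it and push towards -y.

Request:
{"api": "send_rows", "payload": {"deltas": [[0,0,0.012,0,0],[0,0,0.021,0,0],[-0.004,0,0.021,0,0],[-0.008,0,0.021,0,0],[-0.013,0,0.021,0,0],[-0.018,0,0.021,0,0],[-0.023,0,0.021,0,0],[-0.028,0,0.021,0,0],[-0.033,0,0.021,0,0],[-0.033,0,0.021,0,0]]}}

```text
time: 4.3
tool_pos: [0.534, -0.0159, 0.0845]
orientation: [0.001, 0.439, 0.898, 0.0]
wrist_force: [0.3, 0.5, 0.5]
opening: -0.0001
```

```bash
python3 - <<'E'
from h import *
print(wristT().round(4)[:3,3])
for n in("scene",):cv2.imwrite(f"pics/{n}3.png",cv2.cvtColor(arm.read_camera(n),cv2.COLOR_RGB2BGR))
crop("pics/scene3.png","pics/s3c.png",260,130,400,270,4)
E
```

```text
[ 0.534  -0.0159  0.0845]
```

View pics/s3c.png

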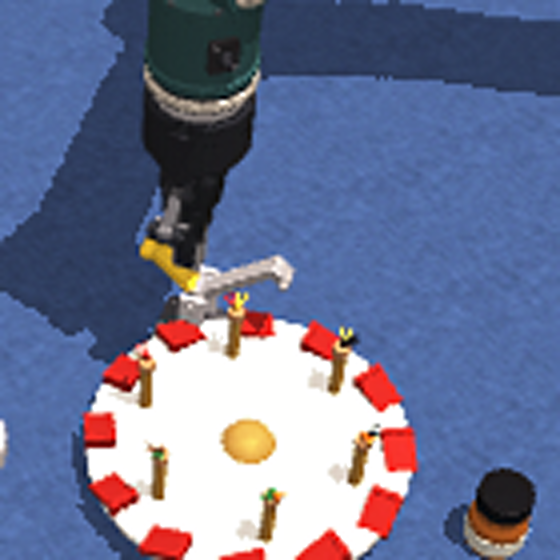

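The tab is tipping and the arm is lifted by about 0.5 rad; the wheel hasn't moved. I'll keep pushing.

Request:
{"api": "send_rows", "payload": {"deltas": [[-0.004,0,0,0,0],[-0.008,0,0,0,0],[-0.012,0,0,0,0],[-0.016,0,0,0,0],[-0.02,0,0,0,0],[-0.024,0,0,0,0],[-0.028,0,0,0,0],[-0.028,0,0,0,0],[-0.028,0,0,0,0]]}}

```text
time: 5.48
tool_pos: [0.5509, -0.0375, 0.0845]
orientation: [0.001, 0.439, 0.898, 0.0]
wrist_force: [0.6, 0.2, -0.3]
opening: -0.0004
```

```bash
python3 - <<'E'
from h import *
print(wristT().round(4)[:3,3])
for n in("scene",):cv2.imwrite(f"pics/{n}4.png",cv2.cvtColor(arm.read_camera(n),cv2.COLOR_RGB2BGR))
crop("pics/scene4.png","pics/s4c.png",260,130,400,270,4)
E
```

```text
[ 0.5509 -0.0375  0.0845]
```

View pics/s4c.png

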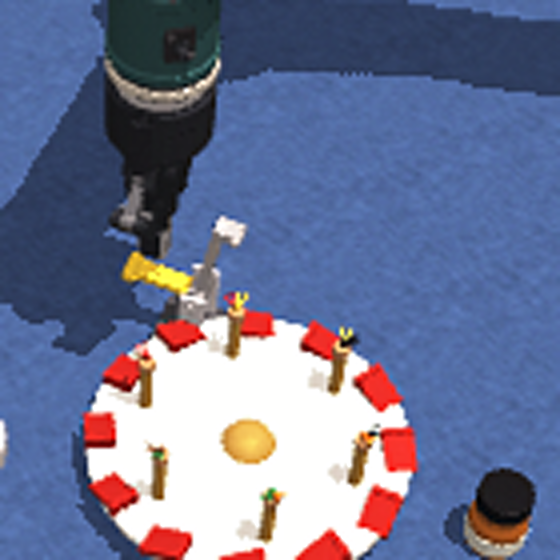

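The pawl is fully up and resting there (tab level at about (160,270) in the crop). Next I'll lift off and go to the post at stand (-68, 42), on its +y side, to push it along tool -x.

Request:
{"api": "send_rows", "payload": {"deltas": [[0,0,-0.04,0,0],[0,0,-0.085,0,0],[0.01,0.002,-0.12,0,0],[0.05,0.01,-0.12,0,0],[0.095,0.018,-0.12,0,0],[0.14,0.027,-0.12,0,0],[0.175,0.0346,-0.115,0,0],[0.184,0.0346,-0.1,0,0],[0.184,0.0346,-0.06,0,0],[0.184,0.0346,-0.03,0,0],[0.184,0.0346,-0.03,0,0]]}}

```text
time: 6.9
tool_pos: [0.4635, 0.1277, 0.112]
orientation: [-0.001, 0.439, 0.898, -0.002]
wrist_force: [0.3, -0.3, -0.1]
opening: 0.0003
```

```bash
python3 - <<'E'
from h import *
print(wristT().round(4)[:3,3])
for n in("scene","wrist"):cv2.imwrite(f"pics/{n}5.png",cv2.cvtColor(arm.read_camera(n),cv2.COLOR_RGB2BGR))
crop("pics/scene5.png","pics/s5c.png",260,130,400,270,4)
E
```

```text
[0.4635 0.1277 0.112 ]
```

View pics/s5c.png

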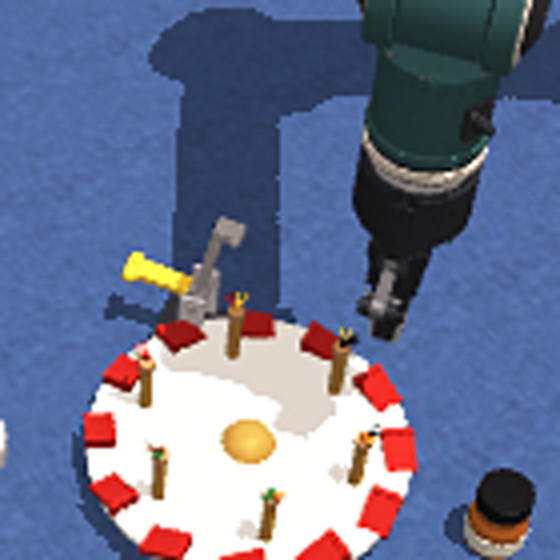

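View pics/wrist5.png

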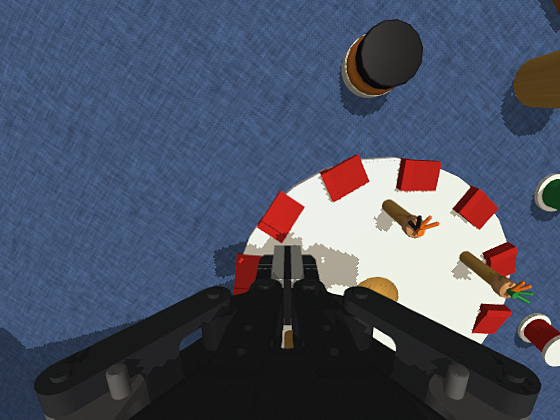

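The finger hangs on the +y side of the post, above the disc, with a clear gap. I'll lower it and push in small steps, then measure the wheel angle.

Request:
{"api": "send_rows", "payload": {"deltas": [[0,0,0.02,0,0],[0,0,0.038,0,0],[-0.005,0,0.038,0,0],[-0.01,0,0.038,0,0],[-0.014,0,0.038,0,0],[-0.018,0,0.038,0,0],[-0.022,-0.001,0.038,0,0],[-0.026,-0.001,0.038,0,0],[-0.03,-0.002,0.038,0,0],[-0.034,-0.002,0.038,0,0],[-0.036,-0.003,0.038,0,0],[-0.036,-0.003,0.038,0,0]]}}

```text
time: 8.5
tool_pos: [0.4856, 0.0982, 0.0766]
orientation: [0.001, 0.439, 0.898, 0.0]
wrist_force: [-0.1, -0.6, -0.3]
opening: -0.0004
```

```bash
cat >> h.py <<'E'
def wheel(f,cam="scene",z=.041,H=(.565,.119)):
    im=cv2.imread(f);h=cv2.cvtColor(im,cv2.COLOR_BGR2HSV)
    m=cv2.inRange(h,(0,150,70),(8,255,255))|cv2.inRange(h,(172,150,70),(180,255,255))
    k,l,st,c=cv2.connectedComponentsWithStats(m)
    for i in range(1,k):
        if st[i,4]>25:
            d=onz(cam,c[i],z)[:2]-np.array(H)
            if .095<np.linalg.norm(d)<.115: print(int(st[i,4]),np.degrees(np.arctan2(d[1],d[0])).round(1),np.linalg.norm(d).round(3))
E
python3 - <<'E'
from h import *
print(wristT().round(4)[:3,3])
for n in("scene",):cv2.imwrite(f"pics/{n}6.png",cv2.cvtColor(arm.read_camera(n),cv2.COLOR_RGB2BGR))
crop("pics/scene6.png","pics/s6c.png",260,130,400,270,4)
for f in (4,5,6): print(f);wheel(f"pics/scene{f}.png")
E
```

```text
[0.4856 0.0982 0.0766]
4
47 -126.6 0.104
64 -93.5 0.104
55 -153.5 0.104
57 -62.5 0.104
75 174.5 0.106
67 -32.4 0.105
82 144.8 0.106
72 -3.0 0.107
86 114.4 0.108
81 26.2 0.108
93 85.0 0.108
91 55.7 0.109
5
47 -126.6 0.104
63 -93.5 0.104
56 -153.3 0.104
57 -62.5 0.104
74 174.3 0.106
66 -32.3 0.105
81 144.9 0.106
72 -3.0 0.107
86 114.4 0.108
82 26.1 0.108
94 84.9 0.109
91 55.7 0.109
6
65 -133.9 0.104
63 -71.7 0.104
43 -167.2 0.104
71 165.7 0.108
63 -41.2 0.105
85 136.0 0.108
69 -11.4 0.106
89 106.3 0.108
83 18.2 0.107
94 76.8 0.108
86 47.7 0.108
```

View pics/s6c.png

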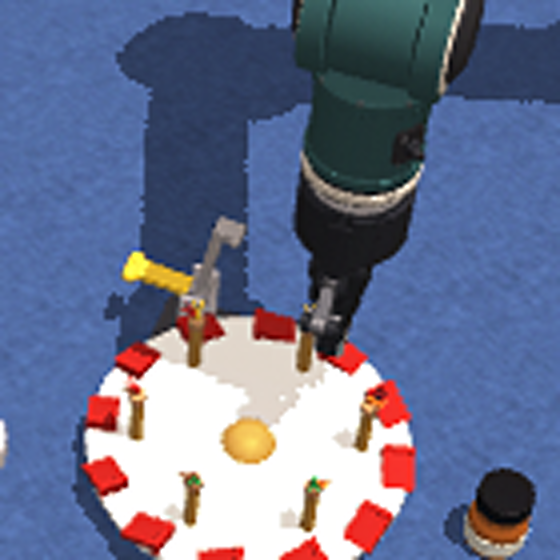

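The wheel has turned 21.4° from the start (all teeth agree), which I estimate as w≈0.33. The remaining ~0.107 rad is about 8.5 mm more.

Request:
{"api": "send_rows", "payload": {"deltas": [[-0.003,0,0,0,0],[-0.006,-0.001,0,0,0],[-0.0085,-0.001,0,0,0],[-0.0085,-0.001,0,0,0],[-0.0085,-0.001,0,0,0]]}}

```text
time: 9.18
tool_pos: [0.4901, 0.0909, 0.0767]
orientation: [0.001, 0.439, 0.898, 0.0]
wrist_force: [0.4, -1.1, -0.2]
opening: -0.0003
```

```bash
python3 - <<'E'
from h import *
print(wristT().round(4)[:3,3])
for n in("scene",):cv2.imwrite(f"pics/{n}7.png",cv2.cvtColor(arm.read_camera(n),cv2.COLOR_RGB2BGR))
for f in (7,): print(f);wheel(f"pics/scene{f}.png")
E
```

```text
[0.4901 0.0909 0.0767]
7
63 -127.0 0.104
31 -92.6 0.11
34 -161.4 0.103
66 -64.3 0.103
59 171.8 0.107
66 -35.3 0.106
88 142.6 0.107
74 -5.5 0.107
88 112.5 0.108
83 24.2 0.108
94 82.8 0.108
88 53.6 0.108
```

The wheel turned 27.3° in total, so w≈0.43, mid-window. I'll back off, rise, and go behind the raised arm on the tab side, pausing higher to look.

Request:
{"api": "send_rows", "payload": {"deltas": [[0.005,0,0,0,0],[0.01,0,0,0,0],[0.012,0,-0.03,0,0],[0.012,0,-0.08,0,0],[0.005,-0.005,-0.12,0,0],[-0.035,-0.015,-0.125,0,0],[-0.08,-0.025,-0.125,0,0],[-0.122,-0.034,-0.125,0,0],[-0.122,-0.034,-0.12,0,0],[-0.122,-0.034,-0.08,0,0],[-0.122,-0.034,-0.045,0,0],[-0.122,-0.034,-0.045,0,0]]}}

```text
time: 10.72
tool_pos: [0.5356, -0.0247, 0.1196]
orientation: [-0.002, 0.438, 0.899, -0.0]
wrist_force: [0.4, 1.1, -0.3]
opening: -0.0001
```

```bash
python3 - <<'E'
from h import *
print(wristT().round(4)[:3,3])
for n in("scene","wrist"):cv2.imwrite(f"pics/{n}8.png",cv2.cvtColor(arm.read_camera(n),cv2.COLOR_RGB2BGR))
crop("pics/scene8.png","pics/s8c.png",260,130,400,270,4)
wheel(f"pics/scene8.png")
E
```

```text
[ 0.5356 -0.0247  0.1196]
32 -92.9 0.11
62 -127.2 0.105
70 -157.3 0.105
62 -64.2 0.102
60 171.7 0.107
66 -35.3 0.106
88 142.6 0.107
74 -5.5 0.107
88 112.5 0.108
83 24.2 0.108
94 82.8 0.108
88 53.6 0.108
```

View pics/s8c.png

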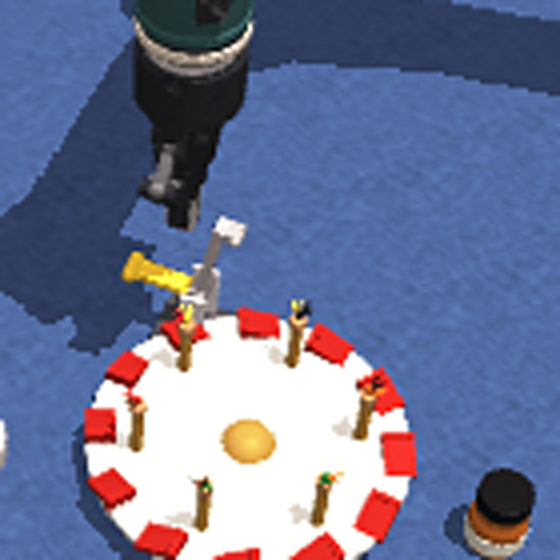

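View pics/wrist8.png

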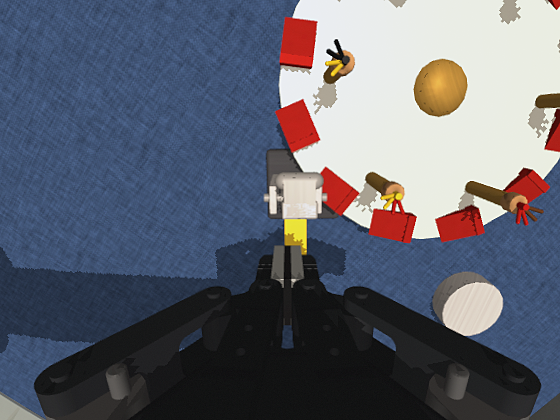

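The wheel is still in place and the finger is in line with the tab and arm (cols 288 vs 297). I'll lower it to 34 mm above the hinge and push gently towards +y.

Request:
{"api": "send_rows", "payload": {"deltas": [[0,0.002,0.014,0,0],[0,0.002,0.026,0,0],[0.005,0.002,0.026,0,0],[0.01,0.002,0.026,0,0],[0.014,0.002,0.026,0,0],[0.018,0.002,0.026,0,0],[0.022,0.002,0.026,0,0],[0.026,0.002,0.026,0,0],[0.03,0.002,0.026,0,0],[0.034,0.002,0.026,0,0],[0.038,0.002,0.026,0,0],[0.038,0.002,0.026,0,0]]}}

```text
time: 12.32
tool_pos: [0.5163, 0.0067, 0.0965]
orientation: [0.001, 0.438, 0.899, 0.001]
wrist_force: [-0.2, -0.5, -0.0]
opening: -0.0001
```

```bash
python3 - <<'E'
from h import *
print(wristT().round(4)[:3,3])
for n in("scene",):cv2.imwrite(f"pics/{n}9.png",cv2.cvtColor(arm.read_camera(n),cv2.COLOR_RGB2BGR))
crop("pics/scene9.png","pics/s9c.png",260,130,400,270,4)
wheel(f"pics/scene9.png")
E
```

```text
[0.5163 0.0067 0.0965]
32 -92.9 0.11
62 -127.2 0.105
70 -157.3 0.105
62 -64.2 0.102
60 171.8 0.107
66 -35.3 0.106
88 142.6 0.107
74 -5.5 0.107
88 112.5 0.108
84 24.3 0.108
94 82.8 0.108
88 53.6 0.108
```

View pics/s9c.png

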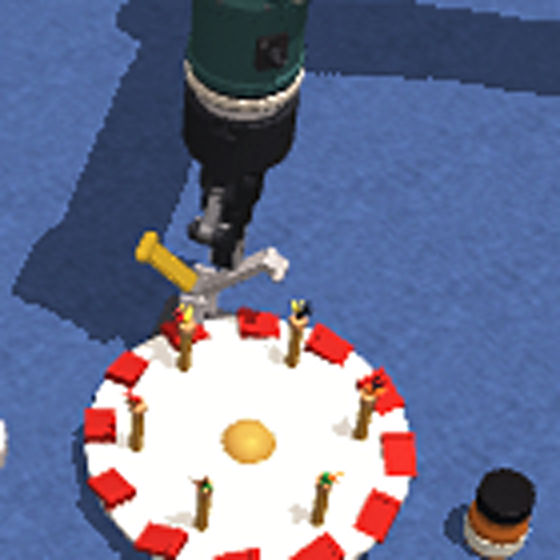

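The arm is down to about 0.7 rad with no force to speak of. I'll carry on.

Request:
{"api": "send_rows", "payload": {"deltas": [[0.004,0,0,0,0],[0.008,0,0,0,0],[0.012,0,0,0,0],[0.016,0,0,0,0],[0.019,0,0,0,0],[0.019,0,0,0,0],[0.019,0,0,0,0]]}}

```text
time: 13.25
tool_pos: [0.5048, 0.0213, 0.0965]
orientation: [0.001, 0.438, 0.899, 0.001]
wrist_force: [0.4, -0.9, 0.2]
opening: -0.0001
```

```bash
python3 - <<'E'
from h import *
print(wristT().round(4)[:3,3])
for n in("scene",):cv2.imwrite(f"pics/{n}10.png",cv2.cvtColor(arm.read_camera(n),cv2.COLOR_RGB2BGR))
crop("pics/scene10.png","pics/s10c.png",260,130,400,270,4)
wheel(f"pics/scene10.png")
E
```

```text
[0.5048 0.0213 0.0965]
32 -92.9 0.11
61 -127.0 0.105
70 -157.3 0.105
62 -64.2 0.102
60 171.8 0.107
66 -35.3 0.106
88 142.6 0.107
74 -5.5 0.107
88 112.5 0.108
84 24.1 0.108
94 82.8 0.108
89 53.5 0.109
```

View pics/s10c.png

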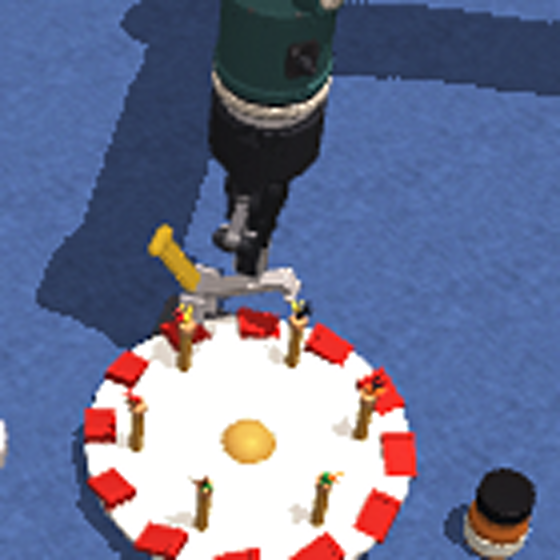

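Request:
{"api": "send_rows", "payload": {"deltas": [[0.004,-0.002,0,0,0],[0.008,-0.002,0,0,0],[0.01,-0.002,0,0,0],[0.01,-0.002,0,0,0]]}}

```text
time: 13.8
tool_pos: [0.497, 0.0281, 0.0965]
orientation: [0.001, 0.438, 0.899, 0.001]
wrist_force: [-0.5, 0.6, -0.2]
opening: 0.0
```

```bash
python3 - <<'E'
from h import *
print(wristT().round(4)[:3,3])
for n in("scene",):cv2.imwrite(f"pics/{n}11.png",cv2.cvtColor(arm.read_camera(n),cv2.COLOR_RGB2BGR))
crop("pics/scene11.png","pics/s11c.png",260,130,400,270,4)
wheel(f"pics/scene11.png")
E
```

```text
[0.497  0.0281 0.0965]
32 -92.9 0.11
39 -126.6 0.101
70 -157.3 0.105
63 -64.1 0.102
59 171.8 0.107
66 -35.3 0.106
88 142.6 0.107
74 -5.5 0.107
88 112.5 0.108
83 24.2 0.108
94 82.8 0.108
89 53.5 0.109
```

View pics/s11c.png

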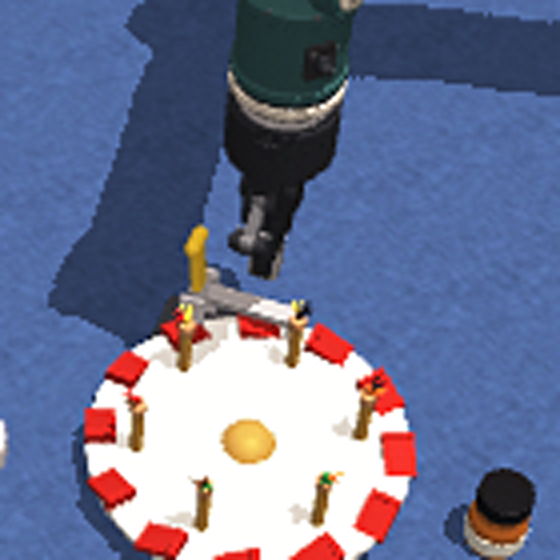

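The pawl has dropped and the tab is upright. I'll lift straight off and check that it's fully down.

Request:
{"api": "send_rows", "payload": {"deltas": [[0,0,-0.04,0,0],[0,0,-0.09,0,0],[0,0,-0.14,0,0],[-0.03,0.02,-0.19,0,0],[-0.06,0.03,-0.2,0,0],[-0.06,0.03,-0.2,0,0],[-0.06,0.03,-0.2,0,0]]}}

```text
time: 14.72
tool_pos: [0.5562, -0.0004, 0.2958]
orientation: [0.0, 0.438, 0.899, 0.0]
wrist_force: [-0.9, 0.0, 0.5]
opening: 0.0003
```

```bash
python3 - <<'E'
from h import *
print(wristT().round(4)[:3,3])
for n in("scene","wrist","top"):cv2.imwrite(f"pics/{n}12.png",cv2.cvtColor(arm.read_camera(n),cv2.COLOR_RGB2BGR))
a=cv2.imread("pics/scene0.png")[165:265,275:375];b=cv2.imread("pics/scene12.png")[165:265,275:375]
cv2.imwrite("pics/cmp.png",cv2.resize(np.hstack([a,b]),None,fx=4,fy=4,interpolation=cv2.INTER_CUBIC))
crop("pics/wrist12.png","pics/w12c.png",230,90,390,235,4)
for f in (0,12):
    h=cv2.cvtColor(cv2.imread(f"pics/scene{f}.png"),cv2.COLOR_BGR2HSV)
    m=cv2.inRange(h,(22,120,120),(33,255,255));m[:182]=0;m[202:]=0;m[:,:300]=0;m[:,318:]=0
    ys,xs=np.nonzero(m);print(len(xs),xs.mean(),ys.mean(),xs.min(),xs.max(),ys.min(),ys.max())
wheel("pics/scene12.png")
E
```

```text
[ 5.562e-01 -4.000e-04  2.958e-01]
42 309.1904761904762 192.28571428571428 307 311 186 201
43 309.1860465116279 192.3953488372093 307 311 186 201
33 -93.0 0.11
38 -126.8 0.1
69 -157.4 0.105
62 -64.2 0.102
61 171.7 0.107
66 -35.3 0.106
88 142.6 0.107
74 -5.5 0.107
88 112.5 0.108
83 24.2 0.108
94 82.8 0.108
89 53.5 0.109
```

View pics/cmp.png

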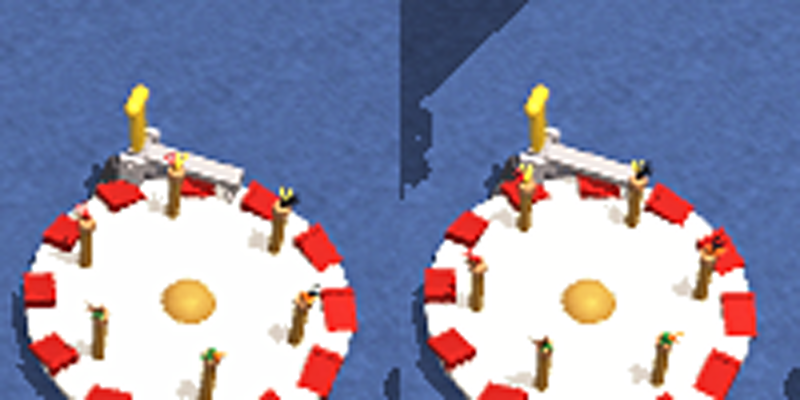

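View pics/wrist12.png

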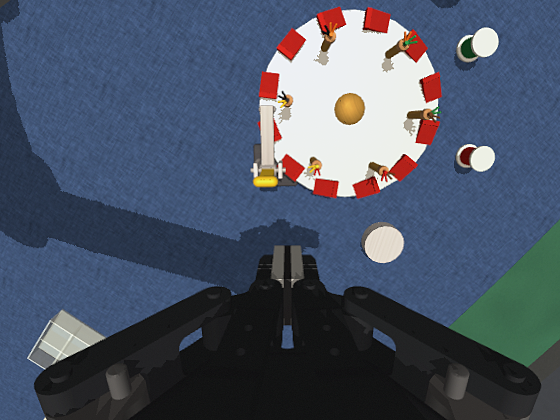

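The tab is at the same pixels as at the start ((309.2,192.4) vs (309.2,192.3)), so the pawl is fully down. The tooth's steep face sits a few mm ahead of the nose, and the wheel and stand haven't moved. I'm handing in.

```bash
python3 -c "
from plant import arm
print(arm.hand_in(), arm.state()['time'])"
```

```text
the job is handed in; nothing more can be done
the job is handed in; nothing more can be done
```

I did the whole job with the closed fingertips and handed it in at about 15 s of the 56 s. The hand-in gives no verdict. I flipped the pawl up by its yellow tab, pushed the wheel back by one post, and tipped the pawl down into the next notch.

Last checks before hand-in:
- **Wheel:** it turned back 27.3° (0.476 rad) from the start. Its final angle is about 0.43 rad, inside the 0.35–0.54 window. The absolute figure rests on my estimate of the start angle, about -0.03 to -0.05 rad from two rough readings. The wheel did not move when the pawl dropped.
- **Pawl:** the tab is back within 0.1 pixel of where it stood at the start, so the pawl is fully down.
- **Stand and other things:** the hub and tab sit where they did before, so the stand shows no visible shift. I did not measure the bystanders separately, but nothing came near them.
- **Forces:** the wrist force stayed around 1 N or less in every reading.
- **Robot:** it was clear of everything, about 0.3 m up.

One disagreement: triangulated heights from the wrist and top views came out 9–21 mm below the stated ones. I used the stated heights for all positioning.

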